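# Turn the stiff leaf of a tattoo-design book

## Robot

A 6-joint arm with a two-finger parallel gripper is mounted at the origin on the work surface. World frame = base frame: x ahead of the robot, y to its left, z up, the work surface at z = 0. Lengths are in m, angles in rad, forces in N, time in s.
With the tool pointing down it reaches from about 0.3 to 0.85 m from the base axis. Payload 4.2 kg.
Tool frame: the origin (TCP) lies on the mounting face of the last link; the fingertips stand 191 mm ahead of it and the grasp point (between the pads) lies 172 mm ahead of it; z points along the fingers, y is the line along which they close (so a half turn about z gives the same grasp; the last joint's range is limited). The gripper opens to 91 mm and grips with 3 to 60 N. Pads are 32 mm wide; open, the fingers measure 118 mm over their backs; the gripper's body (76 mm by 178 mm) begins 60 mm behind the grasp point.
Start: joints at [1.216, 0.32, 1.565, -0, 1.257, -0.02], TCP at [0.189, 0.543, 0.405] pointing down, gripper open.
Joint ranges: [-3.11, 3.11], [-0.84, 2.01], [0.21, 2.61], [-1.34, 4.49], [0.05, 2.63], [-2.56, 2.56]. Speed limits (rad/s): [2.57, 2.57, 3.14, 3.14, 3.14, 3.14].

## Interface

Orientations are given as a unit quaternion [w, x, y, z].
In Python, from cell import monitor, grab_frame, arm gives the robot as it stands.
- The arm moves only by the tool arm_command, never from a script. Its argument "motion" is a list that holds one entry, the list of rows, each a list of 7 numbers: the turn, a rotation vector about the tool's x, y, z in degrees, then the shift along the tool's x, y, z in m, then the finger opening in m, from 0 to 0.0912. A call has 1 to 12 rows; each row shifts and turns the commanded pose from where the row before left it, along the tool's axes as they then stand; what a row does not reach is not made up. A row lasts 1/12 s, in which the tool goes at most 41.7 mm and 7.16 degrees, less where a joint would pass 70% of its speed; a pose out of reach is approached as far as the arm can. A call with a gripper value outside its range is refused whole. The fingers move at their own pace and stop on an object; "squeeze" is the grip in N (left out, the last holds). Time passes only in rows, so rows that do not move let the fingers close. It gives the time, the measured TCP pose, the force, the opening and the grip force at its end, in the units of the state.
- monitor.sense(): the state, without advancing time (a new reading comes with each control period).
- grab_frame(name): name is "scene" or "top" or "wrist"; returns a dict with "image" (400x640x3 uint8, blue, green, red), "z_map" (400x640 float32, m along the optical axis (not along the pixel's ray), 0 where there is no reading), "vfov" (degrees; the focal length in pixels is half the picture's height over the tangent of half this angle, whatever the lens; pixels are square), "cx", "cy" (the principal point, pixels), "R" (3x3) and "t" (3): a world point X has camera coordinates R X + t. Camera axes: x right, y down, z forward; pixel columns grow to the right and rows downward; lengths in m; the calibration is good to about 2 mm. A picture is of the moment at which its call begins.
- arm.hand_in(): hands the job in; it is judged then, once.
The state is a dict: "clock": time; "joint_pos": joint angles; "joint_velocities": joint speeds; "joint_efforts": joint torques, N m; "tcp_pos": TCP position; "eef_rot": TCP orientation; "force": force on the tool from outside, world axes, zero at the start; "moment": the same for the moment, N m; "finger_gap": opening from 0.0 (shut) to 1.0 (fully open); "grip_force": force on a finger pad.
Only numpy, scipy, OpenCV 4.12 (cv2) and the standard library are available. Lean on these libraries where they do the work, as an engineer would, in place of code of your own. Each camera call takes 0.05 s, during which the arm holds its last target. There are 200 camera calls.

## Task

The design book on the workshop table has been left with its stiff leaf half raised over the right-hand page (left and right as the robot faces it). With the fingers, push the leaf over the spine under control, without flinging it, and press it down until it lies fully flat on the left-hand page, so that the red rose underneath can be copied. Only push and press: do not pinch the leaf, do not lift the book or shove it out of place, and leave the ink bottle, tape roll and cup where they stand.

Things in the scene. Friction and masses are not known exactly. Their poses are not given: they have to be found in the camera images.
- book: Design book lying open and flat on the table, loose, about 0.95 kg: dark red cover 190 mm along the spine by 290 mm across and 4 mm thick, with a white page block (180 x 125 mm) on each side of the spine, tops 16 mm above the table. Origin: centre of its underside. Its x axis runs along the spine (roughly away from the robot), y points across to the left-hand page, z up. The right-hand page, on the -y side, carries a red rose; the left-hand page, on the +y side, is blank.
- spine_mid (a point): Middle of the spine, on the hinge axis of the leaf, 21 mm above the book's underside; axes as the book's. Dark wire loops stand 12 mm out from the axis above it. The hinge axis is this point's x axis.
- leaf (a joint): Angle of the leaf about the spine (rad): 0 = flat on the right-hand page, 1.57 = upright, 3.14 = flat on the left-hand page (a stop lies at each end). The hinge is stiff: the leaf stays at any angle where it is left and takes about 1 to 2 N at its free edge to turn.
- leaf_edge (a point): Middle of the leaf's free edge, 130 mm from the hinge axis, in the middle of the board's thickness. Fixed to the leaf; at joint 0 its axes are the book's, so that its -y axis points from the spine to the free edge, and its z axis out of the card side.
- leaf_board: The leaf's stiff brown board, 180 mm along the spine, 4 mm thick, from 12 to 130 mm off the hinge axis; the side facing the right-hand page bears a dark brown rose and becomes the upper side once turned. Origin on the hinge axis, at mid spine.
- leaf_card: Skin-coloured practice card with a purple rose, 155 x 92 x 3 mm, fixed on the other side of the board (upper side at joint 0, underneath once turned), its edge 16 mm inside the free edge. Origin on the hinge axis, at mid spine. Fingers pressing on the board and the card at the same time are pinching the leaf.
- ink: Bystander: black ink bottle with a white label, 34 mm across, 85 mm high, origin at the centre of its underside.
- tape: Bystander: white roll of grip tape standing on end, 52 mm across, 45 mm high, origin at the centre of its underside.
- cup: Bystander: blue cup, 62 mm across, 75 mm high, origin at the centre of its underside.

How it is judged:
By the outcome, as a careful person would: the job done as asked, in the order asked, and still so for the second after the job is handed in, with the robot touching nothing.
It also fails if it takes over 48 s, if anything falls off the work surface, if the arm or the gripper's body presses on something with over 40 N, if the wrist force passes 120 N, or if a joint passes its speed limit or range.

## Working session

There is one attempt and no reset: what is moved stays moved. The work goes in short steps, Python scripts to look and compute and a tool call to move; the robot and the scene stay as the last step left them, time stands still between calls to the robot, and variables do not carry over. Pictures are saved under pics/ and viewed, at most 10 in all, crops included, and the job is handed in when it is done.

Besides the shell and the picture viewer there is one more tool, called after "Emit:" by a JSON object that holds its "api" and its "payload", one argument or row to a line. arm_command: Moves the arm, as the interface text tells. Its arguments: {"type":"object","properties":{"motion":{"type":"array"},"squeeze":{"type":"number"}},"required":["motion"]}

```bash
mkdir -p pics
cat > h.py <<'E'
import numpy as np, cv2
from cell import monitor, grab_frame, arm
def pts(f):
    z=f["z_map"]; fl=200/np.tan(np.radians(f["vfov"])/2)
    v,u=np.mgrid[0:400,0:640]
    c=np.stack([(u-f["cx"])/fl*z,(v-f["cy"])/fl*z,z],-1)
    return (c-f["t"])@f["R"]
E
python3 - <<'E'
from h import *
s=monitor.sense(); print({k:np.round(v,3) for k,v in s.items()})
a=[]
for n in("scene","top"):
    f=grab_frame(n); np.savez("f_"+n,**f); a.append(f["image"]); print(n,f["vfov"],np.round(-f["R"].T@f["t"],3),np.round(f["R"],2).tolist())
cv2.imwrite("pics/1.png",cv2.resize(np.vstack(a),(480,600)) if 0 else a[0]); cv2.imwrite("pics/2.png",a[1])
E
```

```text
{'clock': np.float64(0.0), 'joint_pos': array([ 1.216,  0.32 ,  1.566, -0.   ,  1.257, -0.02 ]), 'joint_velocities': array([-0.001, -0.001,  0.001,  0.001, -0.   ,  0.   ]), 'joint_efforts': array([-1.0000e-03, -4.1246e+01, -2.3198e+01,  7.3000e-02,  4.6000e-02,
       -0.0000e+00]), 'tcp_pos': array([0.189, 0.543, 0.404]), 'eef_rot': array([-0.   ,  0.167,  0.986, -0.001]), 'force': array([ 0.018,  0.046, -1.066]), 'moment': array([-0.035,  0.026, -0.008]), 'grip_force': np.float64(0.0), 'finger_gap': np.float64(0.999)}
scene 57.323898559008235 [ 1.117 -0.233  0.615] [[0.61, 0.79, -0.01], [0.54, -0.42, -0.73], [-0.58, 0.44, -0.69]]
top 47.1117199181954 [0.493 0.109 0.938] [[0.01, -1.0, 0.03], [-0.99, -0.01, -0.17], [0.17, -0.02, -0.99]]
```

View pics/1.png

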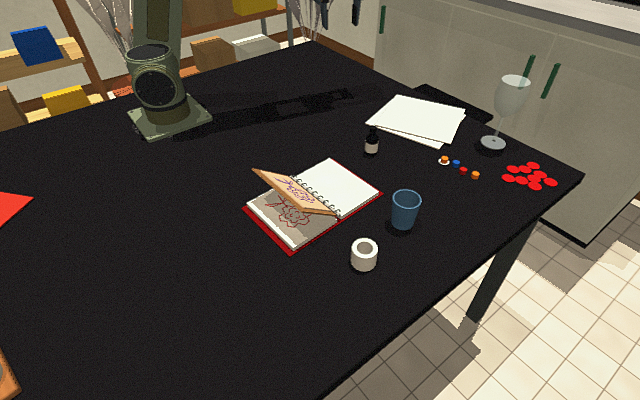

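View pics/2.png

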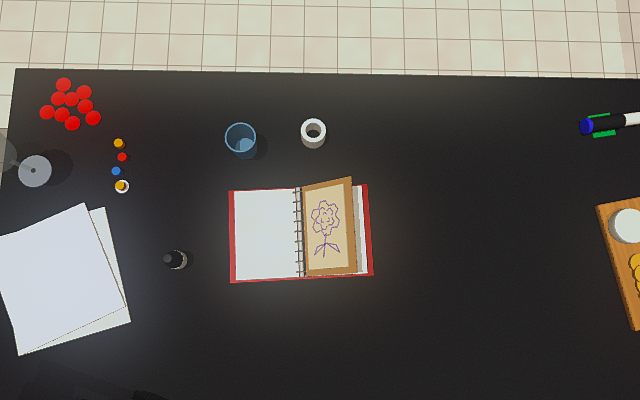

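The scene view shows the leaf half raised on the right page, at about (295,190). In the top view the book is at (300,233) with its spine at column ~299. The cup is at (241,140), the tape at (313,132) and the ink at (175,260).

Run:
```python
from h import *
f=dict(np.load("f_top.npz")); P=pts(f); im=f["image"].astype(int); b,g,r=im[...,0],im[...,1],im[...,2]
hsv=cv2.cvtColor(f["image"],cv2.COLOR_BGR2HSV)
roi=np.zeros((400,640),bool); roi[165:300,215:390]=1
red=roi&(r>90)&(g<50)&(b<60)
br=roi&(hsv[...,0]<25)&(hsv[...,1]>60)&~red&(r>100)&(P[...,2]>.03)
red=roi&(r>90)&(g<50)&(b<60)&(P[...,2]<.02)
q=P[red];print("red",len(q),q.min(0),q.max(0))
wh=roi&(hsv[...,1]<40)&(r>150)&(np.arange(640)<292)
q=P[wh];rect=cv2.minAreaRect(q[:,:2].astype(np.float32)); print("left page",rect,np.median(q[:,2]))
print(cv2.boxPoints(rect))
q=P[red|wh|br];
qq=P[red];rect=cv2.minAreaRect(qq[:,:2].astype(np.float32));print("cover",rect);print(cv2.boxPoints(rect))
q=P[br];c=q.mean(0);n=np.linalg.svd(q-c,full_matrices=0)[2][2];print("leaf",len(q),c,n,np.std((q-c)@n),q[:,2].min(),q[:,2].max())
for n,(u0,v0,u1,v1) in dict(cup=(222,118,262,162),tape=(297,115,330,152),ink=(160,245,190,272)).items():
    p=P[v0:v1,u0:u1].reshape(-1,3);p=p[p[:,2]>.025];print(n,len(p),p.min(0).round(3),p.max(0).round(3))
```

```text
red 234 [ 0.51041895 -0.02065536 -0.00146754] [0.70130813 0.2659849  0.00785819]
left page ((0.5866548418998718, 0.18687692284584045), (0.19655746221542358, 0.1435510516166687), 3.547456741333008) 0.01540308326083481
[[0.4841233  0.2524339 ]
 [0.49300557 0.1091579 ]
 [0.6891864  0.12131995]
 [0.6803041  0.26459593]]
cover ((0.5987492799758911, 0.12168779969215393), (0.1903855800628662, 0.2769562602043152), 3.678811550140381)
[[ 0.49486744  0.25377274]
 [ 0.51263785 -0.02261287]
 [ 0.7026311  -0.01039714]
 [ 0.6848607   0.26598847]]
leaf 4147 [0.59977069 0.06984401 0.07685012] [ 0.02452013 -0.99036481 -0.13629493] 0.026119438731174123 0.030021244330867062 0.9383389048799771
cup 615 [0.493 0.109 0.025] [0.808 0.276 0.938]
tape 416 [0.493 0.079 0.025] [0.829 0.128 0.938]
ink 319 [0.493 0.109 0.025] [0.556 0.383 0.938]
```

Run:
```python
from h import *
f=dict(np.load("f_top.npz")); P=pts(f); ok=f["z_map"]>0; im=f["image"].astype(int); b,g,r=im[...,0],im[...,1],im[...,2]
hsv=cv2.cvtColor(f["image"],cv2.COLOR_BGR2HSV)
roi=np.zeros((400,640),bool); roi[165:300,215:390]=1; roi&=ok
wh=roi&(hsv[...,1]<50)&(r>120)&(np.arange(640)<292)&(abs(P[...,2]-.016)<.01)
wh=cv2.morphologyEx(wh.astype(np.uint8),cv2.MORPH_OPEN,np.ones((5,5)))>0
q=P[wh];rect=cv2.minAreaRect(q[:,:2].astype(np.float32));print("left page",rect,np.median(q[:,2]));print(cv2.boxPoints(rect))
red=roi&(r>60)&(r>2*g)&(r>2*b)&(P[...,2]<.02)
q=P[red];rect=cv2.minAreaRect(q[:,:2].astype(np.float32));print("cover",len(q),rect);print(cv2.boxPoints(rect))
br=roi&(hsv[...,0]<25)&(hsv[...,1]>60)&(P[...,2]>.035)&(P[...,2]<.2)
br=cv2.erode(br.astype(np.uint8),np.ones((3,3)))>0
q=P[br];c=q.mean(0)
for _ in range(4):
    n=np.linalg.svd(q-c,full_matrices=0)[2][2];d=abs((q-c)@n);q=q[d<.006];c=q.mean(0)
print("leaf",len(q),c,n,q.min(0),q.max(0))
for n,(u0,v0,u1,v1) in dict(cup=(222,118,262,162),tape=(297,115,330,152),ink=(160,245,190,272)).items():
    p=P[v0:v1,u0:u1][ok[v0:v1,u0:u1]];p=p[p[:,2]>.03];print(n,len(p),p.min(0).round(3),p.max(0).round(3))
```

```text
left page ((0.5943254828453064, 0.20106381177902222), (0.17972123622894287, 0.11691222339868546), 3.327443838119507) 0.015395998800502799
[[0.50122344 0.25420567]
 [0.5080093  0.13749054]
 [0.6874275  0.14792195]
 [0.68064165 0.26463708]]
cover 1354 ((0.5986403822898865, 0.12839166820049286), (0.19042302668094635, 0.2898605763912201), 3.522176742553711)
[[ 0.4947049   0.2671989 ]
 [ 0.5125125  -0.02211416]
 [ 0.70257586 -0.01041555]
 [ 0.68476826  0.2788975 ]]
leaf 2677 [0.59878244 0.06355233 0.07798433] [-0.03716425  0.61188742  0.79007127] [0.51288923 0.02407428 0.03673447] [0.69162365 0.11472138 0.10636331]
cup 573 [0.746 0.217 0.03 ] [0.808 0.276 0.078]
tape 371 [0.777 0.079 0.03 ] [0.829 0.128 0.048]
ink 300 [0.523 0.352 0.031] [0.556 0.383 0.088]
```

```bash
cat >> h.py <<'E'
from scipy.spatial.transform import Rotation as Ro
B=np.array([.5986,.1284,0]); yaw=np.radians(3.5)
bx=np.array([np.cos(yaw),np.sin(yaw),0]); by=np.array([-np.sin(yaw),np.cos(yaw),0]); Z=np.array([0,0,1.])
def rot(T):
    c,s=np.cos(np.radians(T)),np.sin(np.radians(T)); return np.stack([c*by+s*Z,bx,s*by-c*Z],1)
def pose(th,T,r=.105,back=0,up=0):   # fingertip corner (tool +x side) on the leaf's board side
    t=np.radians(th); R=rot(T)
    y=-r*np.cos(t)-.002*np.sin(t); z=.021+r*np.sin(t)-.002*np.cos(t)
    return R, B+y*by+(z+up)*Z-.016*R[:,0]-(.191+back)*R[:,2]
def cur():
    s=monitor.sense(); return Ro.from_quat(np.roll(s["eef_rot"],-1)).as_matrix(), np.array(s["tcp_pos"])
def seg(a,b,n):  # n equal rows (turn deg, shift mm) from a to b
    w=Ro.from_matrix(a[0].T@b[0]).as_rotvec()/n; d=a[0].T@(b[1]-a[1])
    M=sum(Ro.from_rotvec(w*k).as_matrix() for k in range(n))
    print(n,"turn",np.degrees(w).round(2),"shift mm",(np.linalg.solve(M,d)*1e3).round(1))
E
python3 - <<'E'
from h import *
p=pose(26,55,back=.1); up=(rot(0),np.array([p[1][0],p[1][1],.40])); a=cur(); print(up[1],p[1])
seg(a,up,24); seg(up,p,12); seg(p,pose(26,55),12)
E
```

```text
[ 0.61952748 -0.21376119  0.4       ] [ 0.61952748 -0.21376119  0.21903569]
24 turn [-0.   0.   2.8] shift mm [-38.   -6.    0.2]
12 turn [-0.    4.58  0.  ] shift mm [-6.7 -0.  14.2]
12 turn [0. 0. 0.] shift mm [-0.  -0.   8.3]
```

Emit:
{"api": "arm_command", "payload": {
  "motion": [
    [[0,0,2.8,-0.038,-0.006,0,0],[0,0,2.8,-0.038,-0.006,0,0],[0,0,2.8,-0.038,-0.006,0,0],[0,0,2.8,-0.038,-0.006,0,0],[0,0,2.8,-0.038,-0.006,0,0],[0,0,2.8,-0.038,-0.006,0,0],[0,0,2.8,-0.038,-0.006,0,0],[0,0,2.8,-0.038,-0.006,0,0],[0,0,2.8,-0.038,-0.006,0,0],[0,0,2.8,-0.038,-0.006,0,0],[0,0,2.8,-0.038,-0.006,0,0],[0,0,2.8,-0.038,-0.006,0,0]]
  ]
}}

```text
clock: 1.1
tcp_pos: [0.5197, 0.2278, 0.4042]
eef_rot: [-0.0, 0.446, 0.895, -0.0]
force: [0.6, 0.0, 0.0]
finger_gap: 0.154
grip_force: 0.0
```

Emit:
{"api": "arm_command", "payload": {
  "motion": [
    [[0,0,2.8,-0.038,-0.006,0,0],[0,0,2.8,-0.038,-0.006,0,0],[0,0,2.8,-0.038,-0.006,0,0],[0,0,2.8,-0.038,-0.006,0,0],[0,0,2.8,-0.038,-0.006,0,0],[0,0,2.8,-0.038,-0.006,0,0],[0,0,2.8,-0.038,-0.006,0,0],[0,0,2.8,-0.038,-0.006,0,0],[0,0,2.8,-0.038,-0.006,0,0],[0,0,2.8,-0.038,-0.006,0,0],[0,0,2.8,-0.038,-0.006,0,0],[0,0,2.8,-0.038,-0.006,0,0]]
  ]
}}

```text
clock: 2.1
tcp_pos: [0.6199, -0.2161, 0.404]
eef_rot: [-0.0, 0.685, 0.728, -0.0]
force: [-0.0, 0.0, -1.4]
finger_gap: 0.005
grip_force: 0.0
```

Run:
```python
from h import *
p=pose(26,55,back=.1); a=cur(); s=monitor.sense(); print(s["clock"],a[1],s["joint_pos"],s["finger_gap"],s["force"])
seg(a,p,12)
```

```text
2.1 [ 0.61988639 -0.21614221  0.4040153 ] [-3.53062783e-01  4.50437936e-01  1.36184940e+00  2.13294116e-04
  1.33021815e+00 -4.13878680e-01] 0.004978138309279529 [-0.00198938  0.04207291 -1.42096301]
12 turn [-0.    4.58 -0.  ] shift mm [-6.6 -0.  14.6]
```

Convention confirmed. Next: tilt and descend.

Emit:
{"api": "arm_command", "payload": {
  "motion": [
    [[0,4.58,0,-0.0066,0,0.0146,0],[0,4.58,0,-0.0066,0,0.0146,0],[0,4.58,0,-0.0066,0,0.0146,0],[0,4.58,0,-0.0066,0,0.0146,0],[0,4.58,0,-0.0066,0,0.0146,0],[0,4.58,0,-0.0066,0,0.0146,0],[0,4.58,0,-0.0066,0,0.0146,0],[0,4.58,0,-0.0066,0,0.0146,0],[0,4.58,0,-0.0066,0,0.0146,0],[0,4.58,0,-0.0066,0,0.0146,0],[0,4.58,0,-0.0066,0,0.0146,0],[0,4.58,0,-0.0066,0,0.0146,0]]
  ]
}}

```text
clock: 3.1
tcp_pos: [0.6196, -0.2116, 0.2185]
eef_rot: [-0.338, 0.607, 0.646, 0.317]
force: [0.2, -0.3, -0.4]
finger_gap: 0.002
grip_force: 0.0
```

Run:
```python
from h import *
a=cur(); s=monitor.sense(); print(a[1],s["joint_pos"].round(2),s["force"]); print((a[0]-rot(55)).round(3))
seg(a,pose(26,55),12)
cv2.imwrite("pics/3.png",grab_frame("scene")["image"][60:300,120:460])
```

```text
[ 0.61960882 -0.21156415  0.21845212] [-0.5   0.74  1.5   0.77  1.56 -0.84] [ 0.16263962 -0.25793576 -0.36839948]
[[-0.    -0.    -0.001]
 [-0.002  0.001  0.002]
 [ 0.002 -0.001  0.002]]
12 turn [-0.01 -0.01  0.  ] shift mm [-0.1 -0.   8.2]
```

View pics/3.png

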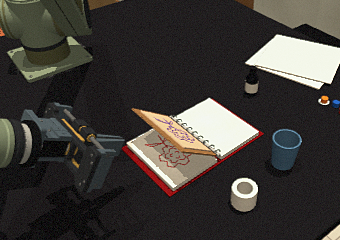

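The closed fingers, at about (120,160) in the crop, point under the raised leaf. I'll advance now.

Emit:
{"api": "arm_command", "payload": {
  "motion": [
    [[0,0,0,0,0,0.0082,0],[0,0,0,0,0,0.0082,0],[0,0,0,0,0,0.0082,0],[0,0,0,0,0,0.0082,0],[0,0,0,0,0,0.0082,0],[0,0,0,0,0,0.0082,0],[0,0,0,0,0,0.0082,0],[0,0,0,0,0,0.0082,0],[0,0,0,0,0,0.0082,0],[0,0,0,0,0,0.0082,0],[0,0,0,0,0,0.0082,0],[0,0,0,0,0,0.0082,0]]
  ]
}}

```text
clock: 4.15
tcp_pos: [0.6146, -0.1304, 0.1627]
eef_rot: [-0.336, 0.607, 0.647, 0.316]
force: [-0.8, 1.0, 0.5]
finger_gap: 0.003
grip_force: 0.0
```

Run:
```python
from h import *
a=cur(); s=monitor.sense(); print(s["clock"],a[1],s["joint_pos"].round(2),s["force"])
seg(a,pose(40,53),6); seg(pose(40,53),pose(70,23),12); seg(pose(70,23),pose(93,0),9)
```

```text
4.15 [ 0.61461543 -0.13038352  0.16269031] [-0.4   0.76  1.64  0.84  1.39 -0.91] [-0.79393204  1.02198382  0.510661  ]
6 turn [-0.02 -0.33  0.01] shift mm [ 5.1 -0.  -0.5]
12 turn [-0.  -2.5 -0. ] shift mm [12.9 -0.  -0.3]
9 turn [ 0.   -2.56  0.  ] shift mm [13.2  0.  -0.3]
```

Emit:
{"api": "arm_command", "payload": {
  "motion": [
    [[0,-0.33,0,0.0051,0,-0.0005,0],[0,-0.33,0,0.0051,0,-0.0005,0],[0,-0.33,0,0.0051,0,-0.0005,0],[0,-0.33,0,0.0051,0,-0.0005,0],[0,-0.33,0,0.0051,0,-0.0005,0],[0,-0.33,0,0.0051,0,-0.0005,0],[0,-2.5,0,0.0129,0,-0.0003,0],[0,-2.5,0,0.0129,0,-0.0003,0],[0,-2.5,0,0.0129,0,-0.0003,0],[0,-2.5,0,0.0129,0,-0.0003,0]]
  ]
}}

```text
clock: 4.98
tcp_pos: [0.6115, -0.0829, 0.2302]
eef_rot: [-0.266, 0.637, 0.679, 0.25]
force: [-0.0, -1.3, -2.1]
finger_gap: 0.006
grip_force: 0.8
```

Run:
```python
from h import *
a=cur(); s=monitor.sense(); print(s["clock"],a[1],pose(50,43)[1],s["joint_pos"].round(2),s["force"])
seg(a,pose(70,23),8)
cv2.imwrite("pics/4.png",grab_frame("scene")["image"][60:300,120:460])
```

```text
4.9833 [ 0.61149309 -0.0828681   0.23022975] [ 0.61148052 -0.0821946   0.22892567] [-0.3   0.61  1.66  0.72  1.28 -0.73] [-0.00665929 -1.33013974 -2.07188681]
8 turn [-0.   -2.47  0.01] shift mm [12.9  0.  -0.1]
```

View pics/4.png

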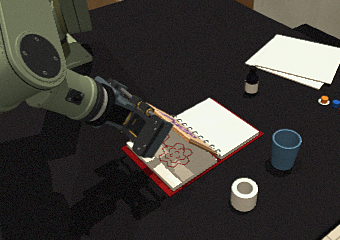

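The fingers, near (150,140) in the crop, are lifting the leaf from below, with a light contact force of about 2 N. I'll continue along the arc.

Emit:
{"api": "arm_command", "payload": {
  "motion": [
    [[0,-2.5,0,0.0129,0,-0.0002,0],[0,-2.5,0,0.0129,0,-0.0002,0],[0,-2.5,0,0.0129,0,-0.0002,0],[0,-2.5,0,0.0129,0,-0.0002,0],[0,-2.5,0,0.0129,0,-0.0002,0],[0,-2.5,0,0.0129,0,-0.0002,0],[0,-2.5,0,0.0129,0,-0.0002,0],[0,-2.5,0,0.0129,0,-0.0002,0]]
  ]
}}

```text
clock: 5.7
tcp_pos: [0.6062, 0.0009, 0.2893]
eef_rot: [-0.144, 0.671, 0.715, 0.136]
force: [-0.5, -1.3, 0.4]
finger_gap: 0.008
grip_force: 0.7
```

Emit:
{"api": "arm_command", "payload": {
  "motion": [
    [[0,-2.56,0,0.0132,0,-0.0003,0],[0,-2.56,0,0.0132,0,-0.0003,0],[0,-2.56,0,0.0132,0,-0.0003,0],[0,-2.56,0,0.0132,0,-0.0003,0],[0,-2.56,0,0.0132,0,-0.0003,0],[0,-2.56,0,0.0132,0,-0.0003,0],[0,-2.56,0,0.0132,0,-0.0003,0],[0,-2.56,0,0.0132,0,-0.0003,0],[0,-2.56,0,0.0132,0,-0.0003,0]]
  ]
}}

```text
clock: 6.45
tcp_pos: [0.599, 0.1154, 0.3179]
eef_rot: [0.001, 0.685, 0.729, -0.001]
force: [0.4, -1.4, 1.0]
finger_gap: 0.007
grip_force: 0.6
```

Run:
```python
from h import *
a=cur(); s=monitor.sense(); print(s["clock"],a[1],pose(93,0)[1],s["joint_pos"].round(2),s["force"])
seg(a,pose(105,0),5)
for k in range(105,180,15): seg(pose(k,0),pose(k+15,0),6)
g=grab_frame("scene"); cv2.imwrite("pics/5.png",g["image"][60:300,120:460])
```

```text
6.45 [0.59895871 0.11535359 0.31794203] [0.59936323 0.11592134 0.31696077] [ 0.17  0.44  1.61 -0.    1.09  0.11] [ 0.3782679  -1.42358432  0.9840589 ]
5 turn [0.   0.04 0.02] shift mm [4.5 0.1 0.8]
6 turn [0. 0. 0.] shift mm [4.3 0.  1.7]
6 turn [0. 0. 0.] shift mm [ 3.7 -0.   2.7]
6 turn [0. 0. 0.] shift mm [ 2.9 -0.   3.6]
6 turn [0. 0. 0.] shift mm [ 1.8 -0.   4.2]
6 turn [0. 0. 0.] shift mm [0.7 0.  4.5]
```

View pics/5.png

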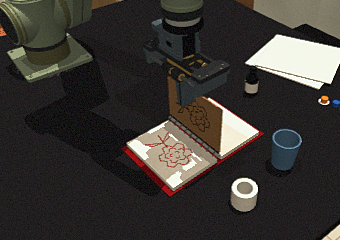

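The leaf is upright with the fingers on its board side, near (190,95), and the book hasn't moved. I'll keep pushing it over and down.

Emit:
{"api": "arm_command", "payload": {
  "motion": [
    [[0,0,0,0.0045,0,0.0008,0],[0,0,0,0.0045,0,0.0008,0],[0,0,0,0.0045,0,0.0008,0],[0,0,0,0.0045,0,0.0008,0],[0,0,0,0.0045,0,0.0008,0],[0,0,0,0.0043,0,0.0017,0],[0,0,0,0.0043,0,0.0017,0],[0,0,0,0.0043,0,0.0017,0],[0,0,0,0.0043,0,0.0017,0],[0,0,0,0.0043,0,0.0017,0],[0,0,0,0.0043,0,0.0017,0]]
  ]
}}

```text
clock: 7.42
tcp_pos: [0.596, 0.1638, 0.3027]
eef_rot: [0.0, 0.684, 0.729, -0.001]
force: [-0.2, -1.0, 0.6]
finger_gap: 0.003
grip_force: 0.5
```

Emit:
{"api": "arm_command", "payload": {
  "motion": [
    [[0,0,0,0.0037,0,0.0027,0],[0,0,0,0.0037,0,0.0027,0],[0,0,0,0.0037,0,0.0027,0],[0,0,0,0.0037,0,0.0027,0],[0,0,0,0.0037,0,0.0027,0],[0,0,0,0.0037,0,0.0027,0],[0,0,0,0.0029,0,0.0036,0],[0,0,0,0.0029,0,0.0036,0],[0,0,0,0.0029,0,0.0036,0],[0,0,0,0.0029,0,0.0036,0],[0,0,0,0.0029,0,0.0036,0],[0,0,0,0.0029,0,0.0036,0]]
  ]
}}

```text
clock: 8.42
tcp_pos: [0.5935, 0.2031, 0.2648]
eef_rot: [0.0, 0.684, 0.729, -0.001]
force: [0.1, -1.4, -0.2]
finger_gap: 0.005
grip_force: 0.3
```

Run:
```python
from h import *
a=cur(); s=monitor.sense(); print(s["clock"],a[1],pose(150,0)[1],s["joint_pos"].round(2),s["force"])
seg(a,pose(165,0),6); seg(pose(165,0),pose(178,0),6)
g=grab_frame("scene"); cv2.imwrite("pics/6.png",g["image"][60:300,120:460])
```

```text
8.4167 [0.5935255  0.20307322 0.26477708] [0.59408652 0.20219477 0.26623205] [ 0.31  0.51  1.63 -0.    1.    0.25] [ 0.07352959 -1.43109906 -0.23776823]
6 turn [-0.    0.01  0.02] shift mm [1.7 0.1 3.9]
6 turn [0. 0. 0.] shift mm [0.7 0.  3.9]
```

View pics/6.png

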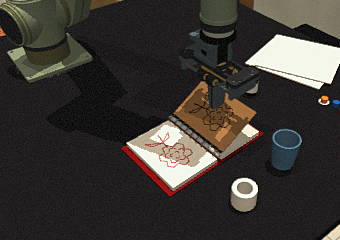

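The leaf leans well over the left page with the fingers on its board side, near (225,100). I'll lower it.

Emit:
{"api": "arm_command", "payload": {
  "motion": [
    [[0,0,0,0.0017,0,0.0039,0],[0,0,0,0.0017,0,0.0039,0],[0,0,0,0.0017,0,0.0039,0],[0,0,0,0.0017,0,0.0039,0],[0,0,0,0.0017,0,0.0039,0],[0,0,0,0.0017,0,0.0039,0],[0,0,0,0.0007,0,0.0039,0],[0,0,0,0.0007,0,0.0039,0],[0,0,0,0.0007,0,0.0039,0],[0,0,0,0.0007,0,0.0039,0],[0,0,0,0.0007,0,0.0039,0],[0,0,0,0.0007,0,0.0039,0]]
  ]
}}

```text
clock: 9.47
tcp_pos: [0.5926, 0.2172, 0.218]
eef_rot: [0.0, 0.684, 0.729, -0.0]
force: [-0.1, -1.1, 1.5]
finger_gap: 0.007
grip_force: 0.3
```

Emit:
{"api": "arm_command", "payload": {
  "motion": [
    [[0,0,0,0,0,0.001,0],[0,0,0,0,0,0.001,0],[0,0,0,0,0,0.001,0],[0,0,0,0,0,0.001,0]]
  ]
}}

```text
clock: 9.8
tcp_pos: [0.5926, 0.2172, 0.2145]
eef_rot: [0.0, 0.684, 0.729, -0.0]
force: [-0.0, 0.6, 0.5]
finger_gap: 0.006
grip_force: 0.3
```

Emit:
{"api": "arm_command", "payload": {
  "motion": [
    [[0,0,0,0,0,0.0005,0],[0,0,0,0,0,0.0005,0],[0,0,0,0,0,0.0005,0],[0,0,0,0,0,0,0]]
  ]
}}

```text
clock: 10.13
tcp_pos: [0.5926, 0.2172, 0.214]
eef_rot: [0.0, 0.684, 0.729, -0.0]
force: [-2.7, 0.7, 6.5]
finger_gap: 0.006
grip_force: 3.2
```

Emit:
{"api": "arm_command", "payload": {
  "motion": [
    [[0,0,0,0,0,0.0005,0],[0,0,0,0,0,0.0005,0],[0,0,0,0,0,0,0]]
  ]
}}

```text
clock: 10.38
tcp_pos: [0.5925, 0.2172, 0.214]
eef_rot: [0.001, 0.684, 0.729, 0.0]
force: [-3.5, 0.0, 11.2]
finger_gap: 0.001
grip_force: 5.7
```

Emit:
{"api": "arm_command", "payload": {
  "motion": [
    [[0,0,0,0,0,0.0005,0],[0,0,0,0,0,0.0005,0],[0,0,0,0,0,0,0],[0,0,0,0,0,0,0]]
  ]
}}

```text
clock: 10.72
tcp_pos: [0.5925, 0.2172, 0.2139]
eef_rot: [0.001, 0.684, 0.729, 0.0]
force: [-4.6, -0.9, 17.1]
finger_gap: 0.007
grip_force: 8.1
```

Emit:
{"api": "arm_command", "payload": {
  "motion": [
    [[0,0,0,0,0,-0.003,0],[0,0,0,0,0,-0.005,0],[0,0,0,0,0,-0.02,0],[0,0,0,0,0,-0.02,0],[0,0,0,0,0,-0.02,0],[0,0,0,0,0,-0.02,0],[0,0,0,-0.02,0,-0.02,0],[0,0,0,-0.02,0,-0.02,0],[0,0,0,-0.02,0,-0.02,0],[0,0,0,-0.02,0,-0.02,0]]
  ]
}}

```text
clock: 11.55
tcp_pos: [0.5976, 0.1368, 0.3798]
eef_rot: [0.0, 0.684, 0.729, -0.0]
force: [0.1, -0.8, -0.1]
finger_gap: 0.004
grip_force: 0.0
```

Emit:
{"api": "arm_command", "payload": {
  "motion": [
    [[0,0,0,-0.035,0,0,0],[0,0,0,-0.035,0,0,0],[0,0,0,-0.035,0,0,0],[0,0,0,-0.035,0,0,0],[0,0,0,-0.035,0,0,0],[0,0,0,-0.035,0,0,0],[0,0,0,-0.035,0,0,0],[0,0,0,0,0,0,0]]
  ]
}}

```text
clock: 12.22
tcp_pos: [0.6133, -0.1125, 0.3789]
eef_rot: [0.002, 0.686, 0.727, -0.001]
force: [-0.2, 0.9, 0.8]
finger_gap: 0.001
grip_force: 0.0
```

Run:
```python
from h import *
f=grab_frame("top"); P=pts(f); z=P[...,2]; print(monitor.sense()["clock"])
# plane over leaf region in book frame
d=P-B; X=d@bx; Y=d@by; ok=f["z_map"]>0
for nm,y0,y1 in(("leaf",.02,.125),("right page",-.12,-.03)):
    m=ok&(abs(X)<.08)&(Y>y0)&(Y<y1)&(z<.06); A=np.c_[Y[m],X[m],np.ones(m.sum())]; c=np.linalg.lstsq(A,z[m],rcond=None)[0]; print(nm,m.sum(),"slopeY deg",np.degrees(c[0]),"z",np.median(z[m]))
hsv=cv2.cvtColor(f["image"],cv2.COLOR_BGR2HSV);im=f["image"].astype(int); b,g,r=im[...,0],im[...,1],im[...,2]
roi=np.zeros((400,640),bool); roi[165:300,215:390]=1
red=roi&ok&(r>60)&(r>2*g)&(r>2*b)&(z<.02)&((abs(X)>.085)|(abs(Y)>.13))
print(cv2.minAreaRect(P[red][:,:2].astype(np.float32)))
for n,(u0,v0,u1,v1) in dict(cup=(222,118,262,162),tape=(297,115,330,152),ink=(160,245,190,272)).items():
    p=P[v0:v1,u0:u1][ok[v0:v1,u0:u1]];p=p[p[:,2]>.03];print(n,len(p),p.min(0).round(3),p.max(0).round(3))
cv2.imwrite("pics/7.png",f["image"][80:320,120:460]); cv2.imwrite("pics/8.png",grab_frame("scene")["image"][60:300,120:460])
```

```text
12.2667
leaf 4180 slopeY deg -0.16763319714896627 z 0.0224298774880352
right page 3475 slopeY deg 0.012690247400073353 z 0.01555849472150656
((0.5988763570785522, 0.12899218499660492), (0.1912977546453476, 0.2907552421092987), 3.3976552486419678)
cup 573 [0.746 0.217 0.03 ] [0.807 0.276 0.079]
tape 375 [0.777 0.079 0.03 ] [0.829 0.128 0.049]
ink 307 [0.523 0.353 0.031] [0.556 0.383 0.088]
```

View pics/8.png

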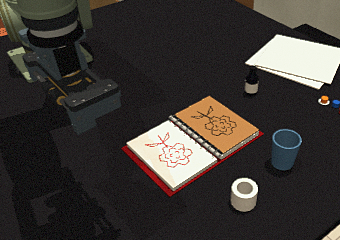

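The leaf lies flat on the left page, near (218,120), with its slope within 0.2°. The red rose is uncovered, and the book and bystanders are where they were.

```bash
python3 -c "
from cell import arm; print(arm.hand_in())"
```

```text
the job is handed in; nothing more can be done
None
```

The leaf was pushed over under control and pressed flat on the left-hand page; the red rose is uncovered, the book and bystanders stayed in place, and the job was handed in at about 12 s.

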